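# Load a tape roll and dock its carrier in the conditioning bay

### The arm

A 7-joint arm with a two-finger parallel gripper is mounted at the origin on a cart in front of the work surface, level with it; the furniture and walls round the work are solid. World frame = base frame: x ahead of the robot, y to its left, z up, the work surface at z = 0. Lengths are in m, angles in rad, forces in N, time in s.
With the tool pointing down it reaches from about 0.425 to 0.95 m from the base axis. Payload 4.7 kg.
Tool frame: the origin (TCP) lies at the very end of the fingers, on their centre line; the grasp point (between the pads) lies 19 mm behind it; z points along the fingers, y is the line along which they close (so a half turn about z gives the same grasp; the last joint's range is limited). The gripper opens to 87 mm and grips with 3 to 60 N. Pads are 19 mm wide; open, the fingers measure 117 mm over their backs; the gripper's body (75 mm by 190 mm) begins 51 mm behind the grasp point.
Start: joints at [-1.342, 0.469, -0.049, 1.532, 0.024, 1.141, -0.082], TCP at [0.172, 0.653, 0.223] pointing down, gripper open.
Joint ranges: [-2.59, 2.59], [-0.33, 1.99], [-1.39, 1.29], [0.1, 2.45], [-1.04, 4.18], [0.21, 1.99], [-2.66, 2.66]. Speed limits (rad/s): [2.57, 2.57, 3.14, 3.14, 3.14, 3.14, 3.14].

### API

Orientations are given as a unit quaternion [w, x, y, z].
In Python, from workcell import r gives the robot as it stands.
- The arm moves only by the tool move_tool, called after "Call:" by a JSON object that holds its "name" and its "arguments", one argument or row to a line. Schema: {"type":"object","properties":{"offsets":{"type":"array","items":{"type":"array","prefixItems":[{"type":"array","items":{"type":"number"},"minItems":3,"maxItems":3},{"type":"array","items":{"type":"number"},"minItems":3,"maxItems":3}],"minItems":2,"maxItems":2},"minItems":1,"maxItems":5},"aperture":{"type":"number"},"squeeze":{"type":"number"},"only":{"type":"string"},"quiet":{"type":"boolean"},"lines":{"type":"string"}},"required":["offsets"],"additionalProperties":false}. offsets is a list of rows, 1 to 5 of them, each written [[dx, dy, dz], [rx, ry, rz]]: dx, dy, dz in m, then a rotation vector rx, ry, rz in rad; each row is the pose to reach, as a shift and turn from the pose commanded when the call began, along the tool's axes at that moment; what a row does not reach only later rows make up. A row lasts 1/8 s, in which the tool goes at most 0.0625 m and 0.188 rad, less where a joint would pass 70% of its speed; a pose out of reach is approached as far as the arm can. aperture is the finger opening in m, set as the call begins (left out keeps the last). The fingers move at their own pace and stop on an object; squeeze is the grip in N (left out, the last holds). Time passes only in rows, so rows that do not move let the fingers close. The tool returns the time, the measured TCP pose, the force, the opening and the grip force at its end. only (a regular expression) keeps the lines of the reply that match it, lines (a string "A,B") keeps lines A to B, and quiet returns only ok. Input that does not fit is refused with a message, and nothing moves.
- r.observe(): the state, without advancing time (a new reading comes with each control period).
- r.snapshot(name): name is "side" or "top" or "wrist"; returns a dict with "color" (400x640x3 uint8, blue, green, red), "fx", "fy", "cx", "cy" (pixels), "T" (4x4, takes a point from camera to world coordinates). Camera axes: x right, y down, z forward; pixel columns grow to the right and rows downward; lengths in m; the calibration is good to about 2 mm. The wrist camera is an equidistant fisheye: a pixel r from the principal point sees the ray r / f radians off the axis. A picture is of the moment at which its call begins. There is no depth.
- r.close_job(): hands the job in; it is judged then, once.
The state is a dict: "time_s": time; "joint_positions": joint angles; "joint_vel": joint speeds; "joint_efforts": joint torques, N m; "eef_pos": TCP position; "eef_rot": TCP orientation; "force": force on the tool from outside, world axes, zero at the start; "moment": the same for the moment, N m; "gripper_width": finger opening in m; "finger_force": force on a finger pad.
Only numpy, scipy, OpenCV 4.12 (cv2) and the standard library are available. Lean on these libraries where they do the work, as an engineer would, in place of code of your own. Each camera call takes 0.05 s, during which the arm holds its last target. There are 200 camera calls.

### The job

Get the blue tape sample ready for conditioning: lift the blue roll off its post, lay it gently and flat in the tray of the sample carrier waiting on the roller track, then push the carrier along the rollers into the bay and press it home against the bay's spring buffer until both side catches have snapped in behind it, so that it stays docked when you let go. Keep the carrier on its rollers, never press it harder than 25 N, and leave the cream roll and everything else on the bench where it is.

Things in the scene. Friction and masses are not known exactly. Their poses are not given: they have to be found in the camera images.
- station: White conditioning station with roller track, fixed to the bench. Origin: on the bench top, on the track's centre line, under the front edge of the bay's hood. +x: the direction in which the carrier is pushed in; y across the track; z up. Hood: x = 0 to 134 mm, 168 mm wide, opening 97 mm high, roof top at z = 116 mm; a control head behind x = 82 mm rises to z = 191 mm.
- track (a point): Point on the roller tops, 40 mm above the bench, 170 mm before the hood on the centre line; axes as the station's. The 16 mm rollers turn freely, so the carrier rolls on or back with under 1 N. Low guides (tops 51 mm above the bench) stand 62 mm either side; a bar 46 mm high closes the infeed 272 mm before the hood.
- bay (a point): Bay mouth: roller-top point under the hood's front edge. A spring buffer inside meets the carrier's front: it starts at 2 N, gains 0.7 N/mm, goes solid after 10.5 mm (9.5 N). Buffer and catches sit on one carriage clamped along the track up to 25 mm either way from its middle setting; where is not told and must be felt: push till about 12 N.
- carrier: Blue-green open tray on the rollers, loose, 0.28 to 0.46 kg, 116 mm long (x), 120 mm wide (y). Origin: centre of its underside; +x towards the bay. Floor 4 mm thick, walls 3.5 mm thick, 26 mm high; the rear wall, outer face at x = -58 mm, is a flat push plate 42 mm high. Docked, its origin is at x = -15 to 40 mm in the station's frame, so the push plate stays outside the hood.
- blue_roll: Wound roll of blue tape on a cardboard core: 58 mm outside diameter, 28 mm hole, 36 mm high, 0.06 to 0.13 kg, axis upright. Origin: centre of its underside, z along its axis. It stands on one of the two posts.
- cream_roll: Wound roll of cream tape, same size as the blue one, on the other post; to be left there.
- stand: Dark steel stand fixed to the bench, base 78 x 180 x 14 mm with two steel posts of 18 mm diameter at y = +50 and -50 mm, tops 68 mm above the bench. Origin: centre of its underside; y along the row of posts. The rolls rest on the base.
- catch_l (a joint): Brass spring catch in a dark housing on the guide, 30 to 80 mm before the hood, +y side, 54 to 66 mm above the bench: how far it is pushed outward, m. 0 = sprung in; about 0.007 while the carrier's side, dragging on it by a few N, holds it out. It snaps in behind the push plate once the buffer is pressed in by 5 to 6 mm (some 6 N); a carrier let go sooner is rolled back out.
- catch_r (a joint): The same catch on the other side (-y of the station), same values.
- cup: Clear plastic cup, 70 mm wide, 84 mm high, a bystander. Origin: centre of its underside.
- timer: White lab timer standing at the back, 20 x 66 x 58 mm, a bystander. Origin: centre of its underside.
- buffer_bottle: White bottle with a blue cap, 52 mm wide, 103 mm high, a bystander. Origin: centre of its underside.
- jar: Brown jar with a white lid, 53 mm wide, 62 mm high, right of the work, a bystander. Origin: centre of its underside.
- dropper_bottle: Brown dropper bottle, 33 mm wide, 94 mm high, a bystander. Origin: centre of its underside.
- red_pen: Red pen lying on the bench, 138 mm long, a bystander. Origin: centre of its underside.
- viscometer_front (a point): Lower front edge, mid-width, of the head of a tall viscometer left of the work, fixed; axes as the robot's. The head is 130 mm wide (y), spans 210 mm in x from here and rises from 0.34 to 0.51 m above the bench; its post stands behind. Lead the arm round its front, nearer the robot.

How it is judged:
On the way, in this order (a step that is already met when the one before it is completed fails the run):
1. the blue roll lies flat in the carrier's tray, let go (x of blue_roll in the frame of carrier between -0.03 and 0.03 m and y of blue_roll in the frame of carrier between -0.032 and 0.032 m and z of blue_roll in the frame of carrier below 0.009 m and angle between blue_roll's own z axis and vertical below 0.12 rad and contact force between the fingers and blue_roll below 0.2 N), for 0.2 s.
2. the carrier is in the bay with both catches snapped in behind it (x of carrier in the frame of station above -0.03 m and value of joint each of catch_l, catch_r below 0.003 m), for 0.2 s.
At the end, for the whole second after the job is handed in: The carrier rests in the bay (origin beyond x = -30 mm in the station's frame), both catches sprung in behind it (under 3 mm). The blue roll lies flat (within 0.12 rad) on the tray's floor (within 5 mm of it). The cream roll is still on its post (moved under 12 mm) (all of step 2 and linear speed of carrier below 0.01 m/s and x of blue_roll in the frame of carrier between -0.03 and 0.03 m and y of blue_roll in the frame of carrier between -0.032 and 0.032 m and z of blue_roll in the frame of carrier below 0.009 m and angle between blue_roll's own z axis and vertical below 0.12 rad and distance of cream_roll from where it was at the start of the episode below 0.012 m); the robot touches nothing.
It fails at once if the blue roll dropped or thrown (moving faster than 0.6 m/s with no finger on it) (contact force between the fingers and blue_roll below 0.1 N and linear speed of blue_roll above 0.6 m/s).
It fails at once if the carrier pressed with more than 25 N (contact force between the fingers and carrier above 25 N).
It fails at once if the carrier tipped or lifted off the rollers (angle between carrier's own z axis and vertical above 0.15 rad or height (world z) of carrier above 0.06 m).
It fails at once if a bystander moved by more than 20 mm (distance of any of cup, timer, buffer_bottle, jar, dropper_bottle, red_pen, cream_roll from where it was at the start of the episode above 0.02 m).
It also fails if it takes over 61 s, if anything falls off the work surface, if the arm or the gripper's body presses on something with over 40 N, if the wrist force passes 120 N, or if a joint passes its speed limit or range.

## Working session

There is one attempt and no reset: what is moved stays moved. The work goes in short steps, Python scripts to look and compute and a tool call to move; the robot and the scene stay as the last step left them, time stands still between calls to the robot, and variables do not carry over. Pictures are saved under pics/ and viewed, at most 10 in all, crops included, and the job is handed in when it is done.

```bash
ls; mkdir -p pics; python3 - <<'E'
from workcell import r
import cv2,numpy as np,json
o=r.observe();print({k:np.round(v,3).tolist() for k,v in o.items()})
for n in("side","top","wrist"):
    s=r.snapshot(n);cv2.imwrite(f"pics/{n}0.png",s["color"]);print(n,s["fx"],s["fy"],s["cx"],s["cy"],np.round(s["T"],3).tolist())
    np.savez(f"pics/{n}0.npz",**s)
E
```

```text
pics
workcell.py
{'time_s': 0.0, 'joint_positions': [-1.342, 0.469, -0.049, 1.534, 0.024, 1.141, -0.082], 'joint_vel': [0.0, 0.0, -0.0, 0.001, -0.001, 0.002, -0.001], 'joint_efforts': [0.001, -50.798, -0.081, -23.615, -0.061, 0.038, 0.0], 'eef_pos': [0.172, 0.652, 0.222], 'eef_rot': [-0.0, 0.129, 0.992, -0.001], 'force': [0.274, 0.269, -0.989], 'moment': [0.031, -0.049, 0.006], 'finger_force': 0.0, 'gripper_width': 0.087}
side 442.31750996578785 442.31750996578785 317.92563036674466 201.169381119008 [[-0.985, -0.056, 0.162, 0.383], [-0.169, 0.468, -0.867, 0.928], [-0.027, -0.882, -0.471, 0.74], [0.0, 0.0, 0.0, 1.0]]
top 366.77378352474096 366.77378352474096 321.46091930468725 201.08305313624834 [[-0.025, -0.992, 0.124, 0.48], [-1.0, 0.023, -0.016, -0.037], [0.013, -0.124, -0.992, 1.192], [0.0, 0.0, 0.0, 1.0]]
wrist 309.70691628693146 309.70691628693146 317.59158398504866 203.82328707935156 [[0.254, 0.931, 0.263, 0.099], [0.967, -0.244, -0.07, 0.671], [-0.001, 0.273, -0.962, 0.384], [0.0, 0.0, 0.0, 1.0]]
```
View pics/top0.png

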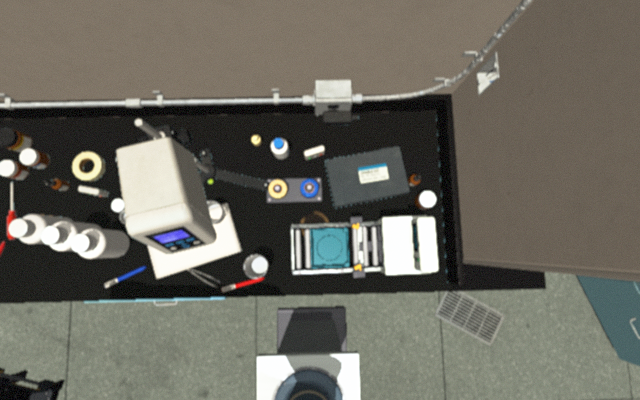

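View pics/side0.png

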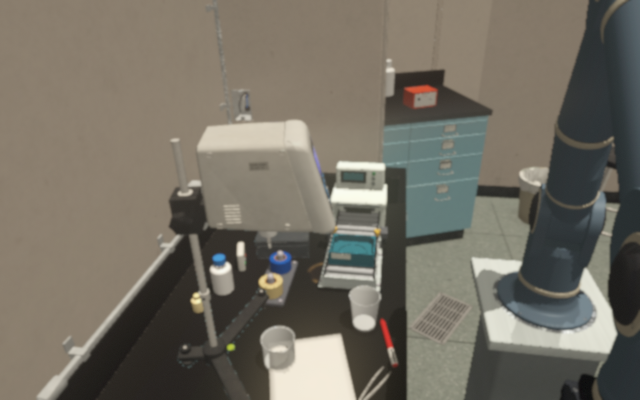

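```bash
cat > h.py <<'E'
import numpy as np,cv2
def ray(s,u,v,fish=False):
    x=np.array([(u-s["cx"])/s["fx"],(v-s["cy"])/s["fy"]])
    if fish:
        t=np.hypot(*x); d=np.array([*(x/max(t,1e-9)*np.sin(t)),np.cos(t)])
    else: d=np.array([*x,1.])
    d=s["T"][:3,:3]@d
    return s["T"][:3,3],d/np.linalg.norm(d)
def onz(s,u,v,z,fish=False):
    o,d=ray(s,u,v,fish); return o+d*(z-o[2])/d[2]
def tri(a,b):
    (o1,d1),(o2,d2)=a,b
    k=np.linalg.lstsq(np.c_[d1,-d2],o2-o1,rcond=None)[0]
    p,q=o1+k[0]*d1,o2+k[1]*d2
    return (p+q)/2,np.linalg.norm(p-q)
def blobs(im,lo,hi,amin=30):
    m=cv2.inRange(cv2.cvtColor(im,cv2.COLOR_BGR2HSV),lo,hi)
    n,l,st,c=cv2.connectedComponentsWithStats(m)
    return [(st[i].tolist(),c[i].round(1).tolist()) for i in range(1,n) if st[i,4]>amin]
E
python3 - <<'E'
from h import *
t=dict(np.load("pics/top0.npz"));s=dict(np.load("pics/side0.npz"))
for n,i in(("top",t),("side",s)):
    print(n,"blue",blobs(i["color"],(105,140,60),(125,255,255)))
    print(n,"cream",blobs(i["color"],(15,70,120),(30,255,255),20))
    print(n,"teal",blobs(i["color"],(85,70,50),(104,255,255)))
for z in(.34,):
    for p in((208,232),(154,250),(119,148),(175,139)): print("head",p,onz(t,*p,z).round(3))
for p in((208,232),(154,250),(119,148),(175,139)): print("head51",p,onz(t,*p,.51).round(3))
c=t["color"][160:290,215:445];cv2.imwrite("pics/topc.png",cv2.resize(c,None,fx=3.4,fy=3.4,interpolation=cv2.INTER_CUBIC))
c=s["color"][150:340,170:420];cv2.imwrite("pics/sidec.png",cv2.resize(c,None,fx=3.1,fy=3.1,interpolation=cv2.INTER_CUBIC))
E
```

```text
top blue [([301, 178, 18, 20, 165], [309.2, 187.7]), ([154, 229, 34, 13, 181], [172.7, 235.1]), ([118, 265, 29, 17, 163], [131.3, 273.0])]
top cream [([251, 135, 10, 11, 69], [255.9, 139.6]), ([83, 151, 16, 7, 22], [91.5, 153.0]), ([72, 153, 10, 12, 22], [75.6, 157.9]), ([78, 157, 17, 18, 90], [85.8, 164.6]), ([91, 168, 11, 12, 26], [96.5, 174.5]), ([268, 179, 20, 20, 262], [277.5, 188.5]), ([351, 223, 9, 7, 46], [355.4, 225.7]), ([354, 264, 8, 7, 49], [357.7, 267.2])]
top teal [([274, 139, 8, 8, 45], [277.9, 142.9]), ([357, 163, 30, 8, 115], [371.6, 166.1]), ([310, 227, 40, 42, 1543], [329.6, 247.6]), ([414, 227, 3, 21, 38], [414.9, 237.3]), ([164, 237, 31, 11, 131], [181.4, 242.6]), ([99, 296, 127, 6, 299], [167.4, 298.3]), ([600, 312, 12, 12, 32], [605.5, 317.9])]
side blue [([270, 252, 21, 21, 223], [281.1, 263.4])]
side cream [([374, 228, 7, 8, 45], [377.0, 231.4]), ([258, 273, 25, 26, 404], [271.8, 285.5]), ([190, 292, 14, 21, 154], [196.5, 302.8])]
side teal [([329, 234, 47, 32, 1059], [353.9, 249.5]), ([213, 254, 12, 9, 80], [218.7, 257.7])]
head (208, 232) [0.52  0.213 0.34 ]
head (154, 250) [0.482 0.336 0.34 ]
head (119, 148) [0.724 0.426 0.34 ]
head (175, 139) [0.743 0.295 0.34 ]
head51 (208, 232) [0.512 0.163 0.51 ]
head51 (154, 250) [0.482 0.262 0.51 ]
head51 (119, 148) [0.675 0.334 0.51 ]
head51 (175, 139) [0.691 0.228 0.51 ]
```

View pics/topc.png

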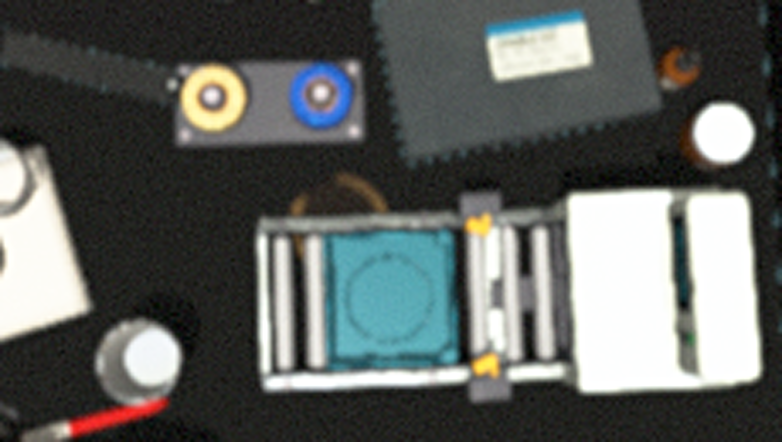

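View pics/sidec.png

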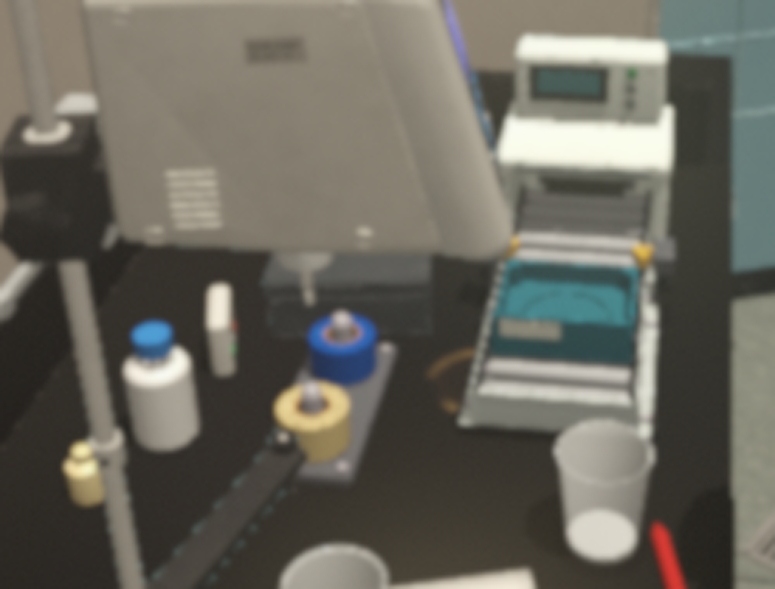

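The crops show blue roll at top px (309,188), cream (278,188), carrier tray centre ≈(330,248), brass catches (356,226)/(358,267), hood's front edge at column ≈383. In the side view blue is at (281,263) and the tray at (354,250).

```bash
python3 - <<'E'
from h import *
t=dict(np.load("pics/top0.npz"));s=dict(np.load("pics/side0.npz"))
print("blue top",onz(t,309.2,187.7,.045),"side",onz(s,280.5,262,.04)); print(tri(ray(t,309.2,187.7),ray(s,281.,262)))
print("cream",onz(t,277.5,188.5,.045),tri(ray(t,277.5,188.5),ray(s,271.8,284)))
f=lambda x,y:(215+x/3.4,160+y/3.4)
for n,p,z in[("catchL",(480,224),.066),("catchR",(487,364),.066),("hoodfrontL",(567,192),.116),("hoodfrontR",(577,391),.116),("hoodbackL",(748,192),.191),
 ("traycirc",(390,298),.044),("trayTL",(328,234),.066),("trayBL",(330,368),.066),("trayTR",(456,230),.066),("trayBR",(458,362),.066),
 ("guideTL",(262,222),.051),("guideTR",(560,212),.051),("guideBL",(268,383),.051),("guideBR",(570,372),.051),("infeedbar",(262,305),.046),("blue",(321,95),.05),("cup",(145,355),.084),("jar",(722,133),.062),("timer",(0,0),.05)]:
    print(n,onz(t,*f(*p),z).round(4))
E
```

```text
blue top [ 0.66656868 -0.01725427  0.045     ] side [ 0.66501221 -0.00916278  0.04      ]
(array([ 0.6672083 , -0.01726653,  0.03411139]), np.float64(0.002266391384964804))
cream [0.66627033 0.08294669 0.045     ] (array([0.6658617 , 0.08329195, 0.03913338]), np.float64(0.002730706633017207))
catchL [ 0.5411 -0.1594  0.066 ]
catchR [ 0.4164 -0.1611  0.066 ]
hoodfrontL [ 0.5643 -0.2305  0.116 ]
hoodfrontR [ 0.3946 -0.2314  0.116 ]
hoodbackL [ 0.555  -0.3636  0.191 ]
traycirc [ 0.4768 -0.077   0.044 ]
trayTL [ 0.5354 -0.0219  0.066 ]
trayBL [ 0.4164 -0.0212  0.066 ]
trayTR [ 0.5363 -0.1375  0.066 ]
trayBR [ 0.4188 -0.1353  0.066 ]
guideTL [0.5486 0.0383 0.051 ]
guideTR [ 0.5512 -0.2349  0.051 ]
guideBL [0.4037 0.035  0.051 ]
guideBR [ 0.4065 -0.2376  0.051 ]
infeedbar [0.4733 0.0397 0.046 ]
blue [ 0.665 -0.018  0.05 ]
cup [0.4327 0.1401 0.084 ]
jar [ 0.6194 -0.3852  0.062 ]
timer [0.7614 0.2794 0.05  ]
```

Call:
{"name": "move_tool", "arguments": {
  "offsets": [
    [[0,-0.06,0],[0,0,0]],
    [[0,-0.12,0],[0,0,0]],
    [[0,-0.18,0],[0,0,0]],
    [[0,-0.22,0],[0,0,0]],
    [[0,-0.22,0],[0,0,0]]
  ]
}}

```text
time_s: 0.78
eef_pos: [0.1154, 0.4373, 0.2225]
eef_rot: [0.0, 0.128, 0.992, -0.001]
force: [1.4, 1.0, 0.5]
gripper_width: 0.0873
finger_force: 0.0
```

Call:
{"name": "move_tool", "arguments": {
  "offsets": [
    [[-0.0586,-0.004,0],[0,0,0.13]],
    [[-0.116,-0.015,0],[0,0,0.26]],
    [[-0.172,-0.034,0],[0,0,0.39]],
    [[-0.225,-0.06,0],[0,0,0.52]],
    [[-0.2735,-0.092,0],[0,0,0.65]]
  ]
}}

```text
time_s: 1.4
eef_pos: [0.3596, 0.2809, 0.2228]
eef_rot: [0.001, 0.44, 0.898, 0.001]
force: [0.5, 0.8, 0.8]
gripper_width: 0.087
finger_force: 0.0
```

Call:
{"name": "move_tool", "arguments": {
  "offsets": [
    [[-0.0586,-0.004,0],[0,0,0.13]],
    [[-0.116,-0.015,0],[0,0,0.26]],
    [[-0.172,-0.034,0],[0,0,0.39]],
    [[-0.225,-0.06,0],[0,0,0.52]],
    [[-0.2735,-0.092,0],[0,0,0.65]]
  ]
}}

```text
time_s: 2.02
eef_pos: [0.4546, 0.0073, 0.2229]
eef_rot: [0.001, 0.704, 0.71, 0.0]
force: [-0.2, 0.3, 0.2]
gripper_width: 0.0871
finger_force: 0.0
```

```bash
cat > shot.py <<'E'
import sys
from h import *
from workcell import r
s=r.snapshot("wrist");cv2.imwrite(f"pics/{sys.argv[1]}.png",s["color"]);np.savez(f"pics/{sys.argv[1]}.npz",**s)
print(np.round(r.observe()["eef_pos"],4))
for n,lo,hi in(("blue",(105,140,60),(125,255,255)),("teal",(85,70,40),(104,255,255)),("yel",(12,90,100),(32,255,255))):
    print(n,[b for b in blobs(s["color"],lo,hi,80)])
E
python3 shot.py w1
```

```text
[ 0.4542 -0.0013  0.2232]
blue [([586, 138, 15, 24, 272], [592.7, 149.2]), ([464, 184, 41, 45, 986], [482.1, 204.0])]
teal [([282, 206, 114, 62, 6216], [335.7, 237.7]), ([287, 293, 98, 9, 494], [334.7, 297.6])]
yel [([464, 104, 27, 46, 344], [472.9, 123.0]), ([484, 115, 20, 26, 144], [492.8, 127.9]), ([463, 253, 21, 46, 490], [475.0, 274.9]), ([376, 305, 16, 16, 179], [383.3, 313.6]), ([280, 306, 16, 20, 207], [286.7, 316.7])]
```

Call:
{"name": "move_tool", "arguments": {
  "offsets": [
    [[-0.01,0.06,0],[0,0,0]],
    [[-0.024,0.1,0],[0,0,0]],
    [[-0.024,0.12,0],[0,0,0]],
    [[-0.024,0.12,0],[0,0,0]]
  ]
}}

```text
time_s: 2.58
eef_pos: [0.5748, -0.0131, 0.2219]
eef_rot: [0.001, 0.702, 0.712, -0.001]
force: [-0.2, -0.0, 1.0]
gripper_width: 0.0872
finger_force: 0.0
```

```bash
python3 shot.py w2
```

```text
[ 0.5735 -0.0131  0.2219]
blue [([520, 109, 20, 27, 156], [529.7, 123.1]), ([372, 165, 52, 49, 1265], [396.1, 187.2])]
teal [([521, 110, 17, 24, 284], [529.4, 121.1]), ([174, 188, 114, 81, 6751], [235.0, 225.3])]
yel [([375, 88, 20, 38, 100], [379.5, 107.3]), ([391, 88, 27, 28, 215], [404.6, 101.2]), ([463, 253, 21, 46, 486], [475.0, 274.5]), ([283, 295, 15, 17, 184], [289.7, 303.5])]
```

View pics/w1.png

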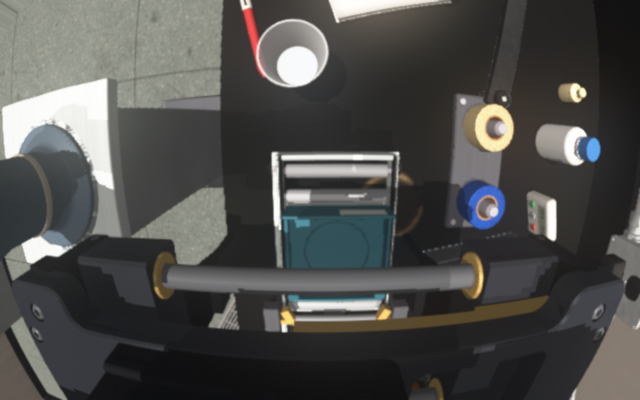

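View pics/w2.png

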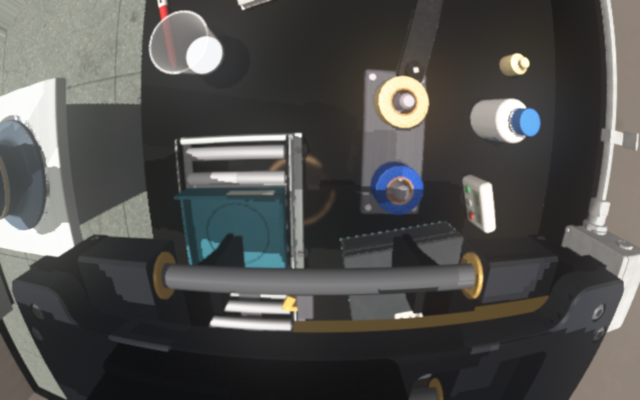

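The wrist views show the blue roll at (482,204)/(397,188), its hole and post visible. The tray rear wall is at row ≈212/192 and the floor circle at (337,248)/(238,233).

```bash
python3 - <<'E'
from h import *
t=dict(np.load("pics/top0.npz"))
W=[dict(np.load(f"pics/w{i}.npz")) for i in(1,2)]
hs=[]
for w,c in zip(W,((482,204),(396,187))):
    m=cv2.inRange(cv2.cvtColor(w["color"],cv2.COLOR_BGR2HSV),(105,110,50),(128,255,255))
    cs,h=cv2.findContours(m,cv2.RETR_CCOMP,cv2.CHAIN_APPROX_NONE)
    o=[k for k,q in enumerate(h[0]) if q[3]>=0 and cv2.contourArea(cs[k])>60 and abs(cs[k].mean(axis=(0,1))-c).max()<25]
    k=o[0];e=cv2.fitEllipse(cs[k]);hs.append(e[0]);out=cs[h[0][k][3]]
    print("hole",e,"outer",cv2.fitEllipse(out)[:2],[onz(w,*e[0],.05,True).round(4)])
print("hole tri",tri(ray(W[0],*hs[0],True),ray(W[1],*hs[1],True)))
print("hole tri top/w2",tri(ray(t,309.4,188),ray(W[1],*hs[1],True)))
for n,a,b in(("circ",(337,248),(238,233)),("RWtopL",(283,207),(176,193)),("RWtopR",(394,207),(286,187))):
    print(n,tri(ray(W[0],*a,True),ray(W[1],*b,True)))
z={0:.082}
for a in((283,207),(394,207)): print(onz(W[0],*a,.082,True))
E
```

```text
hole ((486.8498840332031, 207.62741088867188), (23.57830047607422, 27.509489059448242), 21.579076766967773) outer ((481.2183837890625, 204.4567108154297), (44.82231521606445, 49.354671478271484)) [array([ 0.6673, -0.0161,  0.05  ])]
hole ((399.42724609375, 190.2611846923828), (29.10584259033203, 30.57441520690918), 35.657691955566406) outer ((397.0247497558594, 188.0747528076172), (48.98223114013672, 53.15378189086914)) [array([ 0.6669, -0.0158,  0.05  ])]
hole tri (array([ 0.66654253, -0.01566801,  0.05111184]), np.float64(0.0001579633943734241))
hole tri top/w2 (array([ 0.66667317, -0.01729114,  0.04611477]), np.float64(0.0027547021570902483))
circ (array([ 0.47847613, -0.07280231,  0.04008194]), np.float64(0.002645128288609948))
RWtopL (array([ 0.41747215, -0.01340026,  0.07265601]), np.float64(0.005922939690974134))
RWtopR (array([ 0.53995413, -0.01268944,  0.05935634]), np.float64(0.0010951996801569007))
[ 0.41893281 -0.00757091  0.082     ]
[ 0.53383303 -0.0066339   0.082     ]
```

Call:
{"name": "move_tool", "arguments": {
  "offsets": [
    [[-0.003,0.05,0],[0,0,0]],
    [[-0.005,0.092,0],[0,0,0]],
    [[-0.005,0.092,0.04],[0,0,0]],
    [[-0.005,0.092,0.08],[0,0,0]],
    [[-0.005,0.092,0.08],[0,0,0]]
  ]
}}

```text
time_s: 3.25
eef_pos: [0.6621, -0.0161, 0.1395]
eef_rot: [-0.003, 0.702, 0.712, -0.003]
force: [-0.1, 0.6, 0.9]
gripper_width: 0.0867
finger_force: 0.0
```

```bash
python3 shot.py w3; python3 - <<'E'
from h import *
w=dict(np.load("pics/w3.npz"));m=cv2.inRange(cv2.cvtColor(w["color"],cv2.COLOR_BGR2HSV),(105,110,50),(128,255,255))
cs,h=cv2.findContours(m,cv2.RETR_CCOMP,cv2.CHAIN_APPROX_NONE)
for k,q in enumerate(h[0]):
    if q[3]>=0 and cv2.contourArea(cs[k])>150:
        e=cv2.fitEllipse(cs[k]);print(e,onz(w,*e[0],.05,True))
E
```

```text
[ 0.6641 -0.0166  0.1421]
blue [([293, 175, 65, 64, 2039], [325.0, 205.0])]
teal [([494, 90, 32, 39, 979], [509.1, 109.0]), ([69, 204, 123, 61, 3626], [137.6, 225.1])]
yel [([309, 71, 36, 32, 211], [328.3, 80.4]), ([153, 252, 22, 47, 505], [161.6, 274.6]), ([461, 252, 23, 47, 554], [473.8, 274.5]), ([294, 296, 254, 36, 2846], [424.7, 318.4]), ([430, 379, 13, 21, 132], [437.0, 387.9])]
((325.1068420410156, 207.67601013183594), (39.050148010253906, 40.59160614013672), 84.4433822631836) [ 0.66707969 -0.01591308  0.05      ]
```

Call:
{"name": "move_tool", "arguments": {
  "offsets": [
    [[0,0,0.05],[0,0,0]],
    [[0,0,0.09],[0,0,0]],
    [[0,0,0.115],[0,0,0]],
    [[0,0,0.122],[0,0,0]],
    [[0,0,0.122],[0,0,0]]
  ]
}}

```text
time_s: 3.92
eef_pos: [0.6663, -0.0171, 0.0223]
eef_rot: [0.001, 0.702, 0.712, 0.001]
force: [0.1, -0.2, 0.1]
gripper_width: 0.0867
finger_force: 0.0
```

Call:
{"name": "move_tool", "arguments": {
  "offsets": [
    [[0,0,0],[0,0,0]],
    [[0,0,0],[0,0,0]],
    [[0,0,0],[0,0,0]],
    [[0,0,0],[0,0,0]],
    [[0,0,0],[0,0,0]]
  ],
  "aperture": 0.05,
  "squeeze": 15
}}

```text
time_s: 4.55
eef_pos: [0.6657, -0.017, 0.0209]
eef_rot: [0.0, 0.703, 0.712, 0.0]
force: [1.1, 1.0, 2.6]
gripper_width: 0.0563
finger_force: 15.0
```

Call:
{"name": "move_tool", "arguments": {
  "offsets": [
    [[0,0,0],[0,0,0]],
    [[0,0,0],[0,0,0]]
  ]
}}

```text
time_s: 4.8
eef_pos: [0.6657, -0.017, 0.0209]
eef_rot: [0.0, 0.702, 0.712, 0.0]
force: [1.2, 1.2, 3.9]
gripper_width: 0.0565
finger_force: 15.0
```

Call:
{"name": "move_tool", "arguments": {
  "offsets": [
    [[0,0,-0.01],[0,0,0]],
    [[0,0,-0.04],[0,0,0]],
    [[0,0,-0.08],[0,0,0]],
    [[0,0,-0.12],[0,0,0]],
    [[0,0,-0.12],[0,0,0]]
  ]
}}

```text
time_s: 5.42
eef_pos: [0.6669, -0.0178, 0.1442]
eef_rot: [0.002, 0.703, 0.712, 0.002]
force: [-0.0, -0.2, -0.8]
gripper_width: 0.0564
finger_force: 15.0
```

```bash
python3 shot.py w4
```

```text
[ 0.6654 -0.0173  0.1419]
blue [([261, 202, 114, 65, 4490], [317.5, 234.8]), ([270, 296, 95, 23, 1280], [317.2, 306.7])]
teal [([483, 87, 32, 39, 968], [498.7, 105.7]), ([66, 201, 118, 58, 3824], [128.0, 223.5])]
yel [([302, 70, 35, 29, 184], [319.6, 78.9]), ([198, 254, 19, 49, 467], [206.2, 277.9]), ([419, 254, 19, 49, 481], [429.1, 277.2]), ([299, 296, 37, 6, 142], [316.7, 298.4]), ([235, 302, 288, 30, 3348], [386.0, 320.6])]
```

Call:
{"name": "move_tool", "arguments": {
  "offsets": [
    [[-0.018,-0.055,0],[0,0,0]],
    [[-0.036,-0.11,0],[0,0,0]],
    [[-0.054,-0.16,0],[0,0,0]],
    [[-0.056,-0.189,0],[0,0,0]],
    [[-0.056,-0.189,0],[0,0,0]]
  ]
}}

```text
time_s: 6.1
eef_pos: [0.4732, -0.0756, 0.1392]
eef_rot: [-0.002, 0.703, 0.711, -0.001]
force: [0.5, -0.8, -0.4]
gripper_width: 0.0563
finger_force: 15.0
```

Call:
{"name": "move_tool", "arguments": {
  "offsets": [
    [[0,0,0],[0,0,0]]
  ]
}}

```text
time_s: 6.22
eef_pos: [0.4772, -0.0752, 0.1401]
eef_rot: [-0.0, 0.702, 0.712, -0.0]
force: [0.1, 0.5, -0.8]
gripper_width: 0.0568
finger_force: 15.0
```

```bash
python3 shot.py w5;python3 - <<'E'
from h import *
from workcell import r
s=r.snapshot("top");np.savez("pics/top5.npz",**s)
w=dict(np.load("pics/w5.npz"))
cv2.imwrite("pics/m5.png",np.vstack([cv2.resize(w["color"][120:330,130:510],None,fx=1.6,fy=1.6),cv2.resize(s["color"][200:290,270:400],(608,260))]))
E
```

```text
[ 0.4776 -0.0752  0.1401]
blue [([631, 68, 9, 29, 83], [634.0, 80.6]), ([261, 201, 114, 66, 4687], [317.4, 234.2]), ([269, 295, 97, 24, 1322], [317.3, 306.9])]
teal [([633, 70, 7, 25, 124], [636.7, 80.8]), ([238, 140, 164, 106, 11934], [319.1, 180.9]), ([300, 251, 36, 16, 391], [317.4, 258.1])]
yel [([483, 20, 44, 57, 631], [494.6, 49.4]), ([510, 31, 25, 33, 195], [520.1, 48.7]), ([401, 155, 33, 36, 188], [420.3, 176.0]), ([421, 255, 16, 44, 325], [430.3, 271.9])]
```

View pics/m5.png

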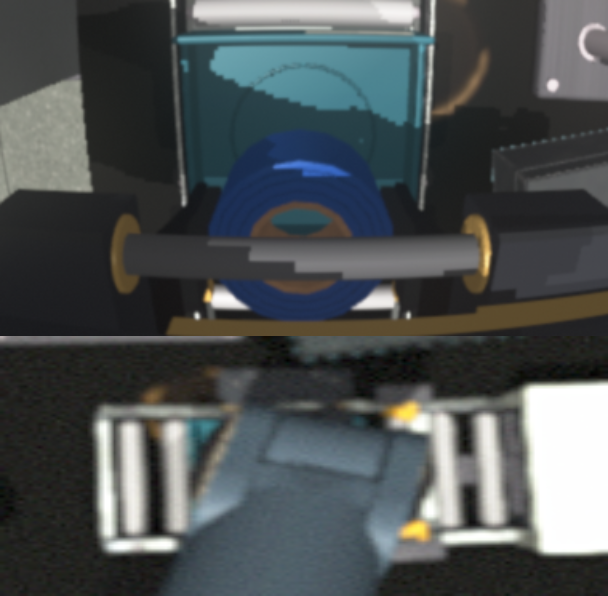

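```bash
python3 - <<'E'
from h import *
w=dict(np.load("pics/w5.npz"));f=lambda x,y:(130+x/1.6,120+y/1.6)
for n,p,z in[("rwL",(180,37),.082),("rwR",(431,37),.082),("rwLo",(180,42),.082),("cTop",(302,65),.044),("cL",(232,128),.044),("cR",(375,125),.044),("floor/frontwall",(190,180),.044)]:
    print(n,onz(w,*f(*p),z,True).round(4))
E
```

```text
rwL [ 0.4214 -0.0181  0.082 ]
rwR [ 0.5348 -0.0163  0.082 ]
rwLo [ 0.4213 -0.0203  0.082 ]
cTop [ 0.4768 -0.0359  0.044 ]
cL [ 0.4393 -0.0706  0.044 ]
cR [ 0.5169 -0.0678  0.044 ]
floor/frontwall [ 0.4143 -0.1014  0.044 ]
```

Call:
{"name": "move_tool", "arguments": {
  "offsets": [
    [[0,0,0.04],[0,0,0]],
    [[0,0,0.07],[0,0,0]],
    [[0,0,0.08],[0,0,0]],
    [[0,0,0.085],[0,0,0]],
    [[0,0,0.085],[0,0,0]]
  ]
}}

```text
time_s: 6.95
eef_pos: [0.4776, -0.0756, 0.0559]
eef_rot: [0.0, 0.702, 0.712, 0.0]
force: [-0.1, -0.7, -1.3]
gripper_width: 0.0568
finger_force: 15.0
```

Call:
{"name": "move_tool", "arguments": {
  "offsets": [
    [[0,0,0.0015],[0,0,0]],
    [[0,0,0.003],[0,0,0]],
    [[0,0,0.003],[0,0,0]]
  ]
}}

```text
time_s: 7.32
eef_pos: [0.477, -0.0755, 0.0527]
eef_rot: [0.0, 0.702, 0.712, 0.0]
force: [-0.1, 0.5, -0.3]
gripper_width: 0.0565
finger_force: 15.0
```

Call:
{"name": "move_tool", "arguments": {
  "offsets": [
    [[0,0,0.0007],[0,0,0]],
    [[0,0,0.0015],[0,0,0]],
    [[0,0,0.0015],[0,0,0]]
  ]
}}

```text
time_s: 7.7
eef_pos: [0.4768, -0.0755, 0.0509]
eef_rot: [-0.0, 0.703, 0.712, -0.0]
force: [-0.4, -0.1, -1.0]
gripper_width: 0.0568
finger_force: 15.0
```

Call:
{"name": "move_tool", "arguments": {
  "offsets": [
    [[0,0,0.0007],[0,0,0]],
    [[0,0,0.001],[0,0,0]],
    [[0,0,0.001],[0,0,0]]
  ]
}}

```text
time_s: 8.07
eef_pos: [0.4769, -0.0756, 0.0508]
eef_rot: [-0.0, 0.703, 0.712, 0.0]
force: [-2.1, 0.8, 8.8]
gripper_width: 0.0565
finger_force: 15.0
```

Call:
{"name": "move_tool", "arguments": {
  "offsets": [
    [[0,0,0],[0,0,0]],
    [[0,0,0],[0,0,0]],
    [[0,0,0],[0,0,0]],
    [[0,0,0],[0,0,0]]
  ],
  "aperture": 0.072
}}

```text
time_s: 8.57
eef_pos: [0.4769, -0.0756, 0.0499]
eef_rot: [-0.0, 0.702, 0.712, -0.0]
force: [0.1, -0.1, 0.4]
gripper_width: 0.0716
finger_force: 0.0
```

Call:
{"name": "move_tool", "arguments": {
  "offsets": [
    [[0,0,-0.005],[0,0,0]],
    [[0,0,-0.02],[0,0,0]],
    [[0,0,-0.05],[0,0,0]],
    [[0,0,-0.09],[0,0,0]],
    [[0,0,-0.09],[0,0,0]]
  ]
}}

```text
time_s: 9.2
eef_pos: [0.4793, -0.076, 0.1435]
eef_rot: [0.002, 0.703, 0.712, 0.003]
force: [0.3, 0.1, -0.2]
gripper_width: 0.0719
finger_force: 0.0
```

```bash
python3 shot.py w6
```

```text
[ 0.478  -0.0756  0.1419]
blue [([626, 66, 14, 29, 187], [632.3, 81.0]), ([277, 173, 74, 77, 2940], [313.7, 209.8])]
teal [([628, 69, 11, 22, 125], [633.0, 79.3]), ([235, 139, 163, 129, 13682], [316.4, 196.9]), ([300, 200, 28, 18, 372], [313.8, 208.5])]
yel [([478, 19, 45, 57, 639], [489.3, 49.5]), ([504, 31, 25, 32, 193], [514.7, 47.7]), ([399, 107, 14, 10, 81], [405.2, 111.6]), ([396, 152, 34, 39, 223], [415.3, 174.8]), ([443, 254, 19, 47, 436], [453.9, 275.1]), ([242, 293, 19, 14, 209], [251.0, 299.6]), ([372, 293, 22, 13, 238], [381.9, 299.2])]
```

View pics/w6.png

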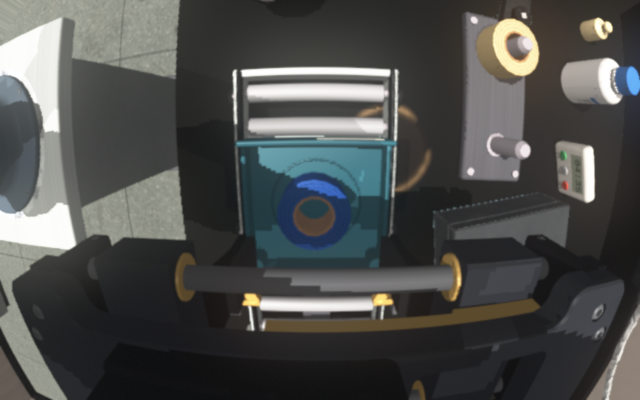

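From z .142 → .060: dz .082. Two calls: lateral, close; then descend.

The roll lies flat in the tray: roll hole at (314,213), tray rear edge at row 142. Next I move behind the push plate with the fingers closed.

Call:
{"name": "move_tool", "arguments": {
  "offsets": [
    [[0.06,0,0],[0,0,0]],
    [[0.1,0,0],[0,0,0]],
    [[0.1,0,0.04],[0,0,0]],
    [[0.1,0,0.082],[0,0,0]],
    [[0.1,0,0.082],[0,0,0]]
  ],
  "aperture": 0,
  "squeeze": 10
}}

```text
time_s: 9.88
eef_pos: [0.4724, 0.0241, 0.0554]
eef_rot: [-0.002, 0.703, 0.712, -0.004]
force: [0.2, 0.2, 0.1]
gripper_width: 0.03
finger_force: 0.0
```

Call:
{"name": "move_tool", "arguments": {
  "offsets": [
    [[-0.008,0,0],[0,0,0]],
    [[-0.016,0,0],[0,0,0]],
    [[-0.018,0,0],[0,0,0]],
    [[-0.018,0,0],[0,0,0]]
  ]
}}

```text
time_s: 10.38
eef_pos: [0.4762, 0.0062, 0.0587]
eef_rot: [0.0, 0.703, 0.711, 0.001]
force: [0.1, 0.4, -0.2]
gripper_width: 0.001
finger_force: 0.0
```

Call:
{"name": "move_tool", "arguments": {
  "offsets": [
    [[-0.003,0,0],[0,0,0]],
    [[-0.007,0,0],[0,0,0]],
    [[-0.012,0,0],[0,0,0]],
    [[-0.018,0,0],[0,0,0]],
    [[-0.025,0,0],[0,0,0]]
  ]
}}

```text
time_s: 11.0
eef_pos: [0.4761, -0.019, 0.058]
eef_rot: [-0.0, 0.702, 0.712, -0.0]
force: [0.6, 1.1, 0.1]
gripper_width: 0.0007
finger_force: 0.3
```

Call:
{"name": "move_tool", "arguments": {
  "offsets": [
    [[-0.007,0,0],[0,0,0]],
    [[-0.014,0,0],[0,0,0]],
    [[-0.021,0,0],[0,0,0]],
    [[-0.028,0,0],[0,0,0]],
    [[-0.035,0,0],[0,0,0]]
  ]
}}

```text
time_s: 11.62
eef_pos: [0.4767, -0.0543, 0.058]
eef_rot: [0.0, 0.703, 0.712, -0.0]
force: [1.0, 2.3, -0.4]
gripper_width: 0.0005
finger_force: 1.1
```

Call:
{"name": "move_tool", "arguments": {
  "offsets": [
    [[-0.007,0,0],[0,0,0]],
    [[-0.014,0,0],[0,0,0]],
    [[-0.021,0,0],[0,0,0]],
    [[-0.028,0,0],[0,0,0]],
    [[-0.035,0,0],[0,0,0]]
  ]
}}

```text
time_s: 12.25
eef_pos: [0.4771, -0.089, 0.058]
eef_rot: [0.0, 0.702, 0.712, 0.0]
force: [1.3, 2.6, -0.3]
gripper_width: 0.0004
finger_force: 1.0
```

Call:
{"name": "move_tool", "arguments": {
  "offsets": [
    [[-0.006,0,0],[0,0,0]],
    [[-0.012,0,0],[0,0,0]],
    [[-0.018,0,0],[0,0,0]],
    [[-0.024,0,0],[0,0,0]],
    [[-0.03,0,0],[0,0,0]]
  ]
}}

```text
time_s: 12.88
eef_pos: [0.4776, -0.1189, 0.058]
eef_rot: [0.0, 0.702, 0.712, 0.0]
force: [1.7, 2.2, -0.9]
gripper_width: 0.0006
finger_force: 1.0
```

Call:
{"name": "move_tool", "arguments": {
  "offsets": [
    [[-0.004,0,0],[0,0,0]],
    [[-0.008,0,0],[0,0,0]],
    [[-0.012,0,0],[0,0,0]],
    [[-0.016,0,0],[0,0,0]],
    [[-0.02,0,0],[0,0,0]]
  ]
}}

```text
time_s: 13.5
eef_pos: [0.4778, -0.1388, 0.058]
eef_rot: [-0.0, 0.702, 0.712, 0.0]
force: [0.6, 1.6, 0.4]
gripper_width: 0.0006
finger_force: 1.1
```

Call:
{"name": "move_tool", "arguments": {
  "offsets": [
    [[-0.002,0,0],[0,0,0]],
    [[-0.004,0,0],[0,0,0]],
    [[-0.006,0,0],[0,0,0]],
    [[-0.008,0,0],[0,0,0]],
    [[-0.01,0,0],[0,0,0]]
  ]
}}

```text
time_s: 14.12
eef_pos: [0.4779, -0.1487, 0.058]
eef_rot: [-0.0, 0.702, 0.712, 0.0]
force: [1.3, 1.7, 1.2]
gripper_width: 0.0006
finger_force: 1.1
```

Call:
{"name": "move_tool", "arguments": {
  "offsets": [
    [[-0.002,0,0],[0,0,0]],
    [[-0.004,0,0],[0,0,0]],
    [[-0.006,0,0],[0,0,0]],
    [[-0.008,0,0],[0,0,0]],
    [[-0.008,0,0],[0,0,0]]
  ]
}}

```text
time_s: 14.75
eef_pos: [0.478, -0.1554, 0.058]
eef_rot: [-0.001, 0.702, 0.712, 0.0]
force: [0.9, 5.1, 2.7]
gripper_width: 0.0007
finger_force: 2.7
```

Call:
{"name": "move_tool", "arguments": {
  "offsets": [
    [[-0.002,0,0],[0,0,0]],
    [[-0.004,0,0],[0,0,0]],
    [[-0.006,0,0],[0,0,0]],
    [[-0.008,0,0],[0,0,0]],
    [[-0.008,0,0],[0,0,0]]
  ]
}}

```text
time_s: 15.38
eef_pos: [0.478, -0.1619, 0.058]
eef_rot: [-0.002, 0.702, 0.712, 0.001]
force: [0.3, 8.2, 5.0]
gripper_width: 0.0005
finger_force: 4.2
```

Call:
{"name": "move_tool", "arguments": {
  "offsets": [
    [[-0.001,0,0],[0,0,0]],
    [[-0.002,0,0],[0,0,0]],
    [[-0.002,0,0],[0,0,0]]
  ]
}}

```text
time_s: 15.75
eef_pos: [0.478, -0.1626, 0.058]
eef_rot: [-0.003, 0.702, 0.713, 0.001]
force: [0.2, 11.2, 6.1]
gripper_width: 0.0004
finger_force: 5.6
```

Call:
{"name": "move_tool", "arguments": {
  "offsets": [
    [[-0.001,0,0],[0,0,0]],
    [[-0.002,0,0],[0,0,0]],
    [[-0.002,0,0],[0,0,0]]
  ]
}}

```text
time_s: 16.12
eef_pos: [0.478, -0.1626, 0.058]
eef_rot: [-0.004, 0.701, 0.713, 0.002]
force: [0.4, 15.2, 8.8]
gripper_width: 0.0002
finger_force: 7.7
```

Call:
{"name": "move_tool", "arguments": {
  "offsets": [
    [[0.003,0,0],[0,0,0]],
    [[0.006,0,0],[0,0,0]],
    [[0.01,0,0],[0,0,0]],
    [[0.02,0,0],[0,0,0]],
    [[0.03,0,0],[0,0,0]]
  ]
}}

```text
time_s: 16.75
eef_pos: [0.4772, -0.1388, 0.0578]
eef_rot: [0.0, 0.703, 0.711, -0.0]
force: [-0.3, -0.5, -1.1]
gripper_width: 0.0007
finger_force: 0.0
```

Call:
{"name": "move_tool", "arguments": {
  "offsets": [
    [[0.02,0,0],[0,0,0]],
    [[0.04,0,0],[0,0,0]],
    [[0.04,0,-0.04],[0,0,0]],
    [[0.04,0,-0.08],[0,0,0]],
    [[0.04,0,-0.08],[0,0,0]]
  ]
}}

```text
time_s: 17.38
eef_pos: [0.4791, -0.099, 0.1404]
eef_rot: [0.002, 0.703, 0.712, 0.002]
force: [0.0, -0.1, -0.6]
gripper_width: 0.0004
finger_force: 0.0
```

```bash
python3 shot.py w7
python3 - <<'E'
from h import *
from workcell import r
s=r.snapshot("side");t=r.snapshot("top");w=dict(np.load("pics/w7.npz"))
a=cv2.resize(w["color"][60:330,180:460],(560,540));b=cv2.resize(s["color"][190:280,310:400],(240,240),interpolation=2);c=cv2.resize(t["color"][210:280,330:400],(240,240),interpolation=2)
cv2.imwrite("pics/m7.png",np.hstack([a,np.vstack([b,c,np.zeros((60,240,3),np.uint8)])]))
E
```

```text
[ 0.4777 -0.0986  0.1389]
blue [([627, 45, 13, 29, 278], [633.9, 58.7])]
teal []
yel [([479, 0, 46, 53, 679], [491.2, 29.3]), ([521, 0, 20, 53, 83], [534.1, 25.3]), ([505, 9, 26, 31, 213], [515.9, 24.7]), ([399, 131, 34, 40, 222], [417.7, 153.7]), ([332, 258, 6, 24, 101], [334.2, 269.4])]
```

View pics/m7.png

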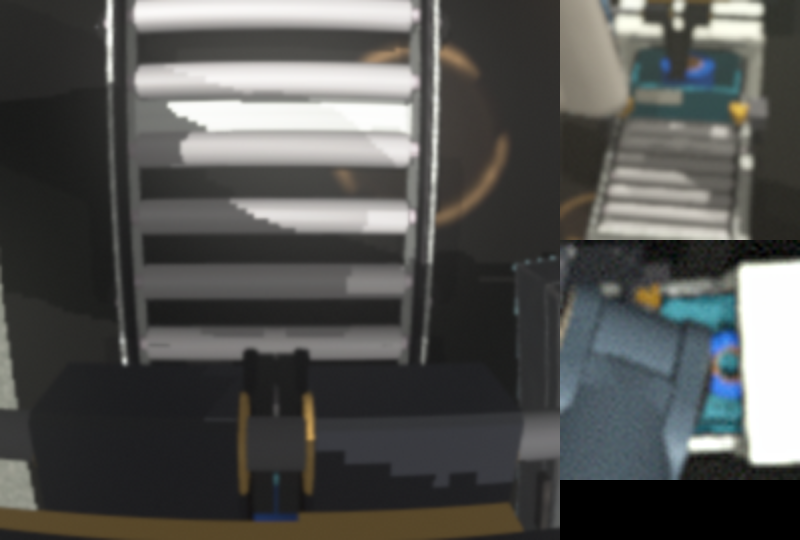

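The carrier sits under the hood; the arm hides the catches, so I back off and check them.

Call:
{"name": "move_tool", "arguments": {
  "offsets": [
    [[0.03,0,-0.03],[0,0,0]],
    [[0.03,-0.02,-0.06],[0,0,0]],
    [[0.03,-0.03,-0.1],[0,0,0]],
    [[0.03,-0.03,-0.1],[0,0,0]],
    [[0.03,-0.03,-0.1],[0,0,0]]
  ]
}}

```text
time_s: 18.15
eef_pos: [0.446, -0.0688, 0.2367]
eef_rot: [-0.001, 0.702, 0.712, -0.001]
force: [-0.1, -0.4, -0.0]
gripper_width: 0.0004
finger_force: 0.0
```

```bash
python3 - <<'E'
from h import *
from workcell import r
w=r.snapshot("wrist");t=r.snapshot("top");s=r.snapshot("side")
a=cv2.resize(t["color"][205:285,325:405],(400,400),interpolation=2);b=cv2.resize(s["color"][195:265,320:390],(400,400),interpolation=2)
cv2.imwrite("pics/m8.png",np.hstack([a,b]))
print(np.round(r.observe()["eef_pos"],3))
for n,i in(("top",t),("side",s)):
    print(n,[b for b in blobs(i["color"],(15,110,120),(30,255,255),8) if b[0][0]>320 and b[0][1]>200])
for p in blobs(t["color"],(15,70,120),(30,255,255),20):
    if 340<p[1][0]<370: print(onz(t,*p[1],.066).round(4),p)
print("cream",[b for b in blobs(t["color"],(15,70,120),(30,255,255),150)])
E
```

```text
[ 0.446 -0.069  0.237]
top [([352, 223, 7, 7, 32], [355.6, 225.8])]
side [([374, 229, 7, 5, 26], [376.8, 230.8])]
[ 0.5411 -0.1573  0.066 ] ([352, 223, 7, 7, 33], [355.5, 225.9])
cream [([268, 179, 20, 20, 252], [277.4, 188.3])]
```

View pics/m8.png

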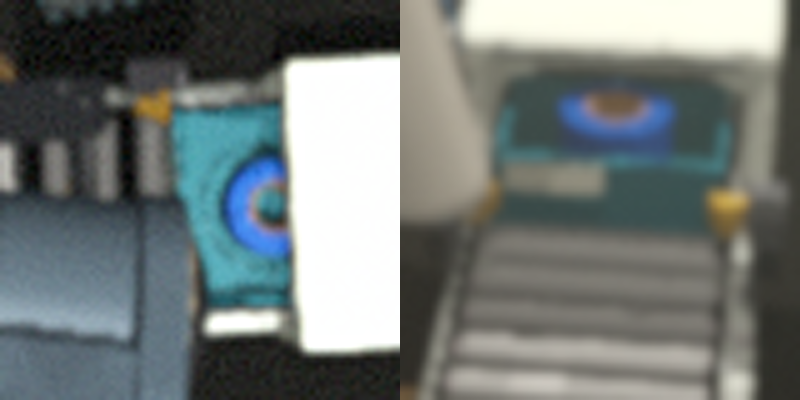

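Call:
{"name": "move_tool", "arguments": {
  "offsets": [
    [[0,0,0],[0,0,0]],
    [[0,0,0],[0,0,0]],
    [[0,0,0],[0,0,0]]
  ]
}}

```text
time_s: 18.68
eef_pos: [0.4468, -0.069, 0.2379]
eef_rot: [-0.0, 0.703, 0.712, -0.0]
force: [0.4, -0.3, 0.6]
gripper_width: 0.0006
finger_force: 0.0
```

```bash
python3 - <<'E'
from h import *
from workcell import r
s=r.snapshot("side");s0=dict(np.load("pics/side0.npz"))
for i in(s0,s): print([b for b in blobs(i["color"],(15,70,120),(30,255,255),20) if b[0][0]>320])
print(r.close_job())
E
```

```text
[([374, 228, 7, 8, 45], [377.0, 231.4])]
[([374, 228, 8, 6, 34], [377.1, 230.3])]
the job is handed in; nothing more can be done
None
```

The blue roll lies flat in the carrier, which is pressed home in the bay (peak about 15 N at the wrist) and stayed put when let go; both catches look sprung in on camera, the cream roll has not moved, and the job was handed in at about 19 s, with no verdict returned.

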